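Finish loading the desiccator with dried sample bottles

TASK

Finish loading the round white desiccator: take the two amber sample bottles left on the steel oven tray and stand them in the gap among the five already in it, so that all seven stand upright on the plate, six around one. Keep every bottle upright and set the two down rather than dropping them, and leave the lid, the steel cell and the acrylic ring where they are.

Things in the scene. Friction and masses are not known exactly. Their poses are not given: they have to be found in the camera images.
- desiccator: White plastic desiccator base without its lid: a round open bowl fixed to the bench. Origin on its axis, at the bench; z up; any yaw. The bottles stand on its white perforated plate, 55 mm above the bench and 162 mm across inside the wall; the wall rises to 108 mm above the bench and ends in a flat flange of 214 mm outside diameter.
- plate_centre (a point): Middle of the plate's upper face, on the desiccator's axis. The plate holds seven bottles: one here, six around it at 60 degree steps with axes 53 mm from here, bodies and wall then about 3 mm apart; among them only the caps leave room for fingers (29 mm cap to cap). Five are in; the two empty places are side by side in the ring.
- tray: Flat steel oven tray fixed to the bench, 160 x 240 x 18 mm, longer along its own y; floor 3 mm thick. Origin under its centre, at the bench. The two bottles to be loaded stand on it.
- tray_bottle1_mid (a point): One of the two bottles to load, standing on the tray: an amber glass bottle, paper label, white cap (one rigid piece): 50 mm diameter, 122 mm tall; straight body up to 76 mm, shoulder sloping in up to 89 mm, above it the cap, 24 mm diameter, 33 mm tall. About 0.2 kg. This point is on its axis half-way up, 61 mm above the foot; z up. Either bottle may go in either empty place.
- tray_bottle2_mid (a point): The other bottle to load, identical: an amber glass bottle, paper label, white cap (one rigid piece): 50 mm diameter, 122 mm tall; straight body up to 76 mm, shoulder sloping in up to 89 mm, above it the cap, 24 mm diameter, 33 mm tall. About 0.2 kg. This point is on its axis half-way up, 61 mm above the foot; z up. 
- centre_bottle_mid (a point): An identical bottle that already stands on the desiccator's plate at the middle. This point is half-way up, 61 mm above its foot.
- ring_bottle1_mid (a point): An identical bottle that already stands on the desiccator's plate in the ring. This point is half-way up, 61 mm above its foot.
- ring_bottle2_mid (a point): An identical bottle that already stands on the desiccator's plate in the ring. This point is half-way up, 61 mm above its foot.
- ring_bottle3_mid (a point): An identical bottle that already stands on the desiccator's plate in the ring. This point is half-way up, 61 mm above its foot.
- ring_bottle4_mid (a point): An identical bottle that already stands on the desiccator's plate in the ring. This point is half-way up, 61 mm above its foot.
- lid_mid (a point): Bystander: the desiccator's clear domed lid with a blue knob, standing flange down on the bench, 210 mm diameter, 127 mm tall. This point is on its axis 50 mm above the bench.
- cell_mid (a point): Bystander: a steel permeameter cell with small black valves on top, 120 mm diameter, 137 mm tall. This point is on its axis 56 mm above the bench.
- acrylic_ring: Bystander: a clear acrylic ring standing on the bench, 80 mm outside diameter, 45 mm tall. Origin at the centre of its underside.
There are look-alikes about, which are no part of the job. Leave any green look-alike of the part that bears centre_bottle_mid alone.

How it is judged:
By the outcome, as a careful person would: the job done as asked, in the order asked, and still so for the second after the job is handed in, with the robot touching nothing.
It also fails if it takes over 58 s, if anything falls off the work surface, if the arm or the gripper's body presses on something with over 40 N, if the wrist force passes 120 N, or if a joint passes its speed limit or range.

ROBOT

A 6-joint arm with a two-finger parallel gripper is mounted at the origin on the work surface. World frame = base frame: x ahead of the robot, y to its left, z up, the work surface at z = 0. Lengths are in m, angles in rad, forces in N, time in s.
With the tool pointing down it reaches from about 0.35 to 0.875 m from the base axis. Payload 4.2 kg.
Tool frame: the origin (TCP) lies on the centre line of the jaws, within the pads' length; the fingertips stand 17 mm ahead of it and the grasp point (between the pads) lies 2 mm behind it (nose_length is the distance from the TCP to the fingertips, in m); z points along the fingers, y is the direction in which the jaws open and shut (so a half turn about z gives the same grasp; the last joint's range is limited). The gripper opens to 85 mm and grips with 20 to 120 N. Pads are 22 mm wide; open, the fingers measure 114 mm over their backs; the gripper's body (76 mm by 85 mm) begins 54 mm behind the grasp point. The pads swing forward as they close: fully open they stand 13 mm farther back than shut.
Start: joints at [0.259, 0.385, 0.008, 0, -1.194, -0.259], TCP at [0.625, 0, 0.248] pointing down, gripper open.
Joint ranges: [-3.14, 3.14], [-1.21, 2.06], [-1.07, 1.41], [-3.16, 2.05], [-2.99, -0.16], [-3.1, 3.1]. Speed limits (rad/s): [2.79, 2.79, 3.14, 3.14, 3.14, 3.14].

INTERFACE

Orientations are given as a unit quaternion [x, y, z, w].
In Python, from rig import * gives the robot as it stands.
- The arm moves only by the tool step_arm, never from a script. Its argument "targets" is one flat list of numbers, 7 for each row, row after row: the shift along the tool's x, y, z in m, then the turn, a rotation vector about the tool's x, y, z in degrees, then the finger opening in m, from 0 to 0.0854. In form: [x, y, z, ax, ay, az, jaw, x, y, z, ax, ay, az, jaw, ...]. A call has 1 to 12 rows; each row is the pose to reach, as a shift and turn from the pose commanded when the call began, along the tool's axes at that moment; what a row does not reach only later rows make up. A row lasts 1/8 s, in which the tool goes at most 62.5 mm and 10.7 degrees, less where a joint would pass 70% of its speed; a pose out of reach is approached as far as the arm can. A call with a gripper value outside its range is refused whole. The fingers move at their own pace and stop on an object; "force" is the grip in N (left out, the last holds). Time passes only in rows, so rows that repeat a pose let the fingers close. It gives the time, the measured TCP pose, the force and the opening at its end, in the units of the state.
- sense(): the state, without advancing time (a new reading comes with each control period).
- snapshot(name): name is "scene" or "side" or "wrist"; returns (picture, depth): 420x560x3 uint8, red, green, blue; 420x560 float32, m along the optical axis (not along the pixel's ray), 0 where there is no reading.
- camera_info(name): a dict with "fovy" (degrees; the focal length in pixels is half the picture's height over the tangent of half this angle, whatever the lens; pixels are square), "cx", "cy" (the principal point, pixels), "view" (4x4, takes a point from world to camera coordinates); the wrist camera has in their place "tool_from_camera" (4x4, takes a point from camera to tool coordinates, whose origin is the TCP and whose axes are the flange's). Camera axes: x right, y down, z forward; pixel columns grow to the right and rows downward; lengths in m; the calibration is good to about 2 mm. A picture is of the moment at which its call begins: read the wrist's pose just before it. camera_info takes no time and is no camera call.
- job_done(): hands the job in, once; it reports no verdict.
The state is a dict: "clock": time; "qpos": joint angles; "dq": joint speeds; "tau": joint torques, N m; "tcp_pos": TCP position; "tcp_rot": TCP orientation; "force": force on the tool from outside, world axes, zero at the start; "wrist_torque": the same for the moment, N m; "finger_gap": finger opening in m.
Only numpy, scipy, OpenCV 4.12 (cv2) and the standard library are available. Lean on these libraries where they do the work, as an engineer would, in place of code of your own. Each camera call takes 0.05 s, during which the arm holds its last target. There are 200 camera calls.

## Working session

There is one attempt and no reset: what is moved stays moved. The work goes in short steps, Python scripts to look and compute and a tool call to move; the robot and the scene stay as the last step left them, time stands still between calls to the robot, and variables do not carry over. Pictures are saved under pics/ and viewed, about 8 in all and at most 12, crops included, and the job is handed in when it is done.

Besides the shell and the picture viewer there is one more tool, called after ">>>" by a JSON object that holds its "method" and its "body", one argument or row to a line. step_arm: Moves the arm, as the interface text tells. Its arguments: {"type":"object","properties":{"targets":{"type":"array"},"force":{"type":"number"}},"required":["targets"]}

```bash
mkdir -p pics
cat > h.py <<'E'
from rig import *
import numpy as np, cv2
from scipy.spatial.transform import Rotation as R
def world(name, pic=None):
    s=sense(); p,d=snapshot(name); c=camera_info(name)
    f=p.shape[0]/2/np.tan(np.radians(c['fovy'])/2)
    v,u=np.mgrid[:p.shape[0],:p.shape[1]]
    P=np.stack([(u-c['cx'])/f*d,(v-c['cy'])/f*d,d],-1)
    if name=='wrist':
        T=np.eye(4);T[:3,:3]=R.from_quat(s['tcp_rot']).as_matrix();T[:3,3]=s['tcp_pos'];T=T@np.array(c['tool_from_camera'])
    else: T=np.linalg.inv(np.array(c['view']))
    W=P@T[:3,:3].T+T[:3,3]; W[d==0]=np.nan
    if pic: cv2.imwrite('pics/'+pic,p[:,:,::-1])
    return p,W,T
E
python3 - <<'E'
from h import *
a,W,T=world('scene');b,V,T2=world('side')
np.savez('a.npz',a=a,W=W,b=b,V=V)
cv2.imwrite('pics/1.png',cv2.resize(np.vstack([a,b])[:,:,::-1],(560,840))[:, :])
cv2.imwrite('pics/a.png',a[:,:,::-1]);cv2.imwrite('pics/b.png',b[:,:,::-1])
print(T[:3,3],T2[:3,3],sense())
E
```

```text
[ 1.08384445 -0.06890458  0.9852931 ] [-0.30772162 -0.83154532  1.36320949] {'clock': 0.1, 'qpos': array([ 2.58608239e-01,  3.85499168e-01,  6.78638155e-03, -4.25415447e-04,
       -1.19401322e+00, -2.58617276e-01]), 'dq': array([ 0.00017669, -0.0003602 ,  0.00365465,  0.00156814,  0.00189485,
       -0.00183701]), 'tau': array([-2.41840362e-04, -3.93318665e+01,  1.88929778e+01,  4.19793829e+00,
       -2.58899068e-03, -3.31562532e-06]), 'tcp_pos': array([6.24520876e-01, 2.38925205e-05, 2.47329941e-01]), 'tcp_rot': array([-7.07047767e-01,  7.07165105e-01,  6.55986391e-04, -7.34631972e-04]), 'force': array([-0.30375218,  0.4217131 ,  0.39173926]), 'wrist_torque': array([0.01651481, 0.00703907, 0.00184851]), 'finger_gap': 0.08538010690095596}
```

View pics/a.png

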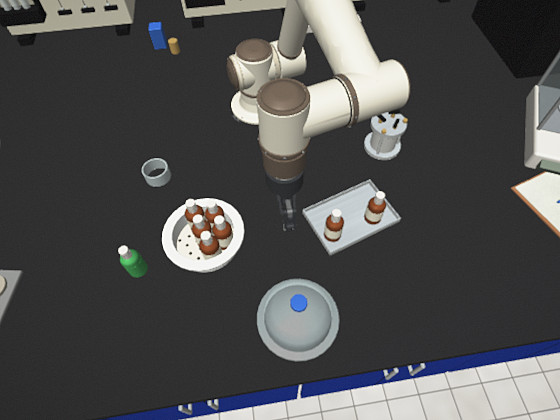

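View pics/b.png

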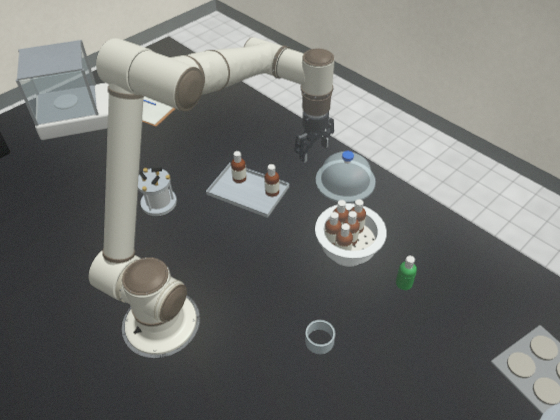

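The scene view shows the two tray bottles (caps at about 337,213 and 380,196) and the desiccator at (203,235) holding five bottles. The gap is on its left side in that view. The green look-alike is at (132,262).

Run:
```python
import numpy as np,cv2
from scipy.optimize import least_squares
z=np.load('a.npz')
for n,I,W in(('scene',z['a'],z['W']),('side',z['b'],z['V'])):
    I=I.astype(int); white=(I.min(2)>120)&(I.max(2)-I.min(2)<40)
    for lo,hi,lab in((.1655,.19,'dish'),(.113,.135,'tray')):
        m=white&(W[...,2]>lo)&(W[...,2]<hi)&(W[...,0]>.4)&(W[...,0]<.8)&(abs(W[...,1])<.35)
        k,L,st,ce=cv2.connectedComponentsWithStats(m.astype(np.uint8))
        for i in range(1,k):
            if st[i,4]>8:
                q=W[L==i];print(n,lab,st[i,4],ce[i].round(),q.mean(0).round(4),'mid',((q.max(0)+q.min(0))/2).round(4),'ext',np.ptp(q,0).round(3))
    # flange
    m=white&(abs(W[...,2]-.108)<.004)&(W[...,1]<-.02)&(W[...,0]>.4)&(W[...,0]<.85)
    q=W[m][:,:2]
    c0=np.median(q,0)
    r=least_squares(lambda p:np.maximum(np.hypot(*(q-p[:2]).T)-.107,0)+np.minimum(np.hypot(*(q-p[:2]).T)-.083,0),c0,loss='soft_l1',f_scale=.002)
    print(n,'flange',len(q),r.x,q.min(0),q.max(0))
```

```text
scene dish 80 [190. 203.] [ 0.519  -0.2269  0.1755] mid [ 0.5172 -0.2271  0.1736] ext [0.024 0.024 0.016]
scene dish 83 [211. 204.] [ 0.5285 -0.1748  0.1759] mid [ 0.5271 -0.1744  0.173 ] ext [0.024 0.023 0.014]
scene dish 83 [197. 219.] [ 0.5696 -0.2098  0.1757] mid [ 0.5663 -0.2101  0.1733] ext [0.025 0.022 0.015]
scene dish 83 [219. 220.] [ 0.5808 -0.158   0.1763] mid [ 0.5783 -0.1582  0.1742] ext [0.024 0.022 0.017]
scene dish 91 [205. 236.] [ 0.619  -0.1928  0.1757] mid [ 0.6178 -0.1931  0.1736] ext [0.024 0.024 0.015]
scene tray 78 [379. 195.] [0.5414 0.2712 0.1236] mid [0.5398 0.2729 0.1212] ext [0.024 0.023 0.016]
scene tray 78 [336. 213.] [0.578  0.142  0.1238] mid [0.5758 0.1427 0.1214] ext [0.024 0.023 0.016]
scene flange 1861 [ 0.56492283 -0.21103398] [ 0.45966149 -0.41608715] [ 0.67296951 -0.10429505]
side dish 55 [341. 204.] [ 0.5767 -0.1585  0.1737] mid [ 0.5775 -0.1578  0.1732] ext [0.025 0.025 0.015]
side dish 56 [358. 203.] [ 0.6142 -0.1939  0.1738] mid [ 0.6154 -0.1936  0.1735] ext [0.026 0.027 0.016]
side dish 56 [334. 216.] [ 0.5246 -0.1755  0.1744] mid [ 0.5241 -0.1752  0.1737] ext [0.022 0.026 0.014]
side dish 52 [352. 215.] [ 0.5646 -0.2105  0.1743] mid [ 0.5639 -0.2093  0.1741] ext [0.024 0.024 0.016]
side dish 56 [345. 228.] [ 0.5151 -0.2279  0.1739] mid [ 0.5163 -0.2268  0.1735] ext [0.023 0.024 0.015]
side tray 34 [237. 154.] [0.5369 0.2711 0.1231] mid [0.5396 0.2726 0.1239] ext [0.029 0.023 0.019]
side tray 42 [271. 168.] [0.575  0.1418 0.1209] mid [0.5748 0.1409 0.1214] ext [0.023 0.027 0.015]
side flange 997 [ 0.56776364 -0.20828988] [ 0.45727449 -0.41883659] [ 0.6720335 -0.1029162]
```

Both cameras agree to within about 2 mm. The dish centre is at (0.566,-0.210), with empty places at about -41° and -101°. I'll go above the nearer tray bottle and look from there.

>>> {"method": "step_arm", "body": {
  "targets": [-0.05,0.017,0,0,0,0,0.06,-0.1,0.034,0,0,0,0,0.06,-0.142,0.05,0,0,0,0,0.06,-0.142,0.05,0,0,0,0,0.06,-0.142,0.05,0,0,0,0,0.06],
  "force": 40
}}

```text
clock: 0.72
tcp_pos: [0.5749, 0.1419, 0.248]
tcp_rot: [0.707, -0.707, -0.0, 0.0]
force: [1.3, -0.6, -0.1]
finger_gap: 0.0601
```

```bash
cat >> h.py <<'E'
def caps(name,ztop,pic=None,c=(.57,0),r=.5,minpix=60,lo=.012):
    p,W,T=world(name,pic); I=p.astype(int)
    m=(I.min(2)>110)&(I.max(2)-I.min(2)<45)&(W[...,2]>ztop-lo)&(W[...,2]<ztop+.012)&(np.hypot(W[...,0]-c[0],W[...,1]-c[1])<r)
    k,L,st,ce=cv2.connectedComponentsWithStats(m.astype(np.uint8))
    out=[]
    for i in range(1,k):
        if st[i,4]<minpix: continue
        q=W[L==i]; zt=np.percentile(q[:,2],90); t=q[q[:,2]>zt-.004]
        (cx,cy),rad=cv2.minEnclosingCircle(t[:,:2].astype(np.float32)*1000)
        print(st[i,4],ce[i].round(),'top z',zt.round(4),'mean',t.mean(0).round(4),'circ',np.round([cx/1000,cy/1000,rad],4)); out.append((cx/1000,cy/1000,zt))
    return out
def to(x,y,z,yaw=None):
    "tool shift/turn; yaw=world angle of jaw (tool y) axis, deg"
    s=sense();A=R.from_quat(s['tcp_rot']).as_matrix()
    d=A.T@(np.array([x,y,z])-s['tcp_pos']); cur=np.degrees(np.arctan2(A[1,1],A[0,1]))
    t=None if yaw is None else -((yaw-cur+90)%180-90)
    print('shift',d.round(4),'turn az',t,'cur jaw',cur.round(2),'tilt',A[:,2].round(4))
E
python3 - <<'E'
from h import *
print(camera_info('wrist'));s=sense();print(s['tcp_pos'],s['tcp_rot'],s['finger_gap'])
caps('wrist',.125,'w1.png')
E
```

```text
{'fovy': 69.45281721130723, 'cx': 277.89696329273085, 'cy': 213.35611752907644, 'tool_from_camera': array([[-1.87385399e-04, -9.65753349e-01, -2.59461815e-01,
         6.48989287e-02],
       [ 9.99999628e-01,  3.73694427e-05, -8.61302053e-04,
         8.53545106e-04],
       [ 8.41501286e-04, -2.59461880e-01,  9.65752983e-01,
        -1.26020449e-01],
       [ 0.00000000e+00,  0.00000000e+00,  0.00000000e+00,
         1.00000000e+00]])}
[0.57488778 0.14185926 0.2480064 ] [ 7.07209082e-01 -7.07004370e-01 -7.97491232e-05  3.59535938e-04] 0.06009877139702907
666 [275. 213.] top z 0.1263 mean [0.5765 0.1445 0.1254] circ [ 0.5766  0.1449 11.9271]
398 [312. 336.] top z 0.126 mean [0.5406 0.2688 0.1251] circ [ 0.5402  0.2737 11.7535]
```

View pics/w1.png

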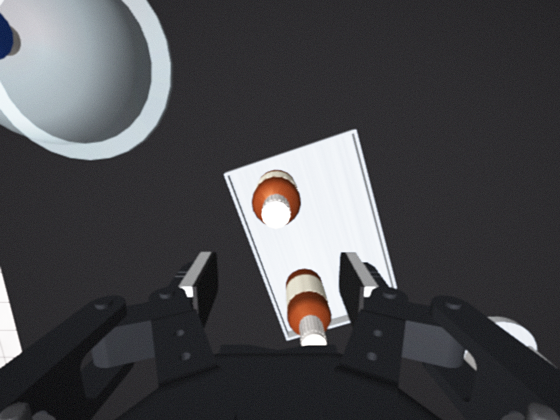

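Above the bottle, the wrist view puts its cap at pixel (275,213), which is (0.5765,0.1447) with its top at 0.126. That matches the expected 0.125, so I'll descend and grip.

>>> {"method": "step_arm", "body": {
  "targets": [-0.003,-0.0015,0.05,0,0,0,0.06,-0.003,-0.0015,0.1,0,0,0,0.06,-0.003,-0.0015,0.137,0,0,0,0.06,-0.003,-0.0015,0.137,0,0,0,0.06,-0.003,-0.0015,0.137,0,0,0,0.04,-0.003,-0.0015,0.137,0,0,0,0.02,-0.003,-0.0015,0.137,0,0,0,0.015,-0.003,-0.0015,0.137,0,0,0,0.015,-0.003,-0.0015,0.137,0,0,0,0.015],
  "force": 50
}}

```text
clock: 1.9
tcp_pos: [0.5775, 0.1454, 0.1136]
tcp_rot: [0.707, -0.707, 0.001, -0.002]
force: [-1.0, -0.0, 5.5]
finger_gap: 0.0226
```

>>> {"method": "step_arm", "body": {
  "targets": [0,0,-0.03,0,0,0,0.015,0,0,-0.09,0,0,0,0.015,0,0,-0.15,0,0,0,0.015,0,0,-0.2,0,0,0,0.015,0,0,-0.2,0,0,0,0.015]
}}

```text
clock: 2.52
tcp_pos: [0.578, 0.1457, 0.3167]
tcp_rot: [0.707, -0.707, 0.002, -0.005]
force: [0.5, 0.6, -3.7]
finger_gap: 0.0225
```

Run:
```python
from h import *
s=sense();print(s['tcp_pos'],s['qpos'],s['finger_gap'])
to(.5865,-.160,.311,18.5)
```

```text
[0.57795316 0.14570616 0.31667829] [ 5.18760094e-01  2.91595430e-01  4.14491026e-02  7.93229259e-04
 -1.30976640e+00 -5.18596281e-01] 0.02250688750689248
shift [ 0.3057 -0.0084  0.0043] turn az -18.480455601929748 cur jaw -179.98 tilt [ 0.0098  0.0047 -0.9999]
```

>>> {"method": "step_arm", "body": {
  "targets": [0.04,0,0,0,0,0,0.015,0.09,0,0,0,0,0,0.015,0.145,0,0,0,0,0,0.015,0.2,0,0,0,0,0,0.015,0.235,0,0,0,0,0,0.015,0.245,0,0,0,0,0,0.015,0.245,0,0,0,0,0,0.015,0.245,0,0,0,0,0,0.015,0.245,0,0,0,0,0,0.015]
}}

```text
clock: 3.65
tcp_pos: [0.5765, -0.0988, 0.3112]
tcp_rot: [0.708, -0.707, -0.0, -0.0]
force: [-0.4, -1.0, -2.7]
finger_gap: 0.0222
```

Run:
```python
from h import *
s=sense();print(s['tcp_pos'],s['qpos'],s['dq'].round(4),s['finger_gap'])
to(.5865,-.160,.311,18.5)
caps('wrist',.177,'w2.png',c=(.566,-.21),r=.09)
for _ in range(4): caps('wrist',.325,r=.5,lo=.03); break
```

```text
[ 0.57654781 -0.09883832  0.3111985 ] [ 1.06813766e-01  2.79786247e-01  1.20134917e-02 -2.17082324e-04
 -1.30313570e+00 -1.05114713e-01] [-0.003   0.0005  0.004   0.0015 -0.0013  0.0022] 0.022227089172935414
shift [ 0.0612 -0.0099  0.0002] turn az -18.405940860049895 cur jaw -179.91 tilt [-1.e-04  2.e-04 -1.e+00]
840 [353.  49.] top z 0.1783 mean [ 0.5175 -0.2258  0.1773] circ [ 0.5173 -0.2257 11.9487]
786 [288.  73.] top z 0.1784 mean [ 0.5679 -0.2086  0.1774] circ [ 0.5679 -0.2088 11.9483]
753 [227.  96.] top z 0.1783 mean [ 0.6175 -0.1917  0.1774] circ [ 0.6175 -0.1917 11.8407]
722 [336. 120.] top z 0.1783 mean [ 0.528  -0.1733  0.1774] circ [ 0.5279 -0.1734 11.8931]
647 [274. 140.] top z 0.1783 mean [ 0.5793 -0.157   0.1775] circ [ 0.5793 -0.157  11.8272]
2752 [276. 283.] top z 0.3238 mean [ 0.576  -0.1001  0.3231] circ [ 0.5761 -0.0995 12.132 ]
63 [241. 283.] top z 0.3329 mean [ 0.5899 -0.108   0.3322] circ [ 0.59   -0.108   2.6675]
60 [314. 283.] top z 0.3331 mean [ 0.5618 -0.1081  0.3323] circ [ 0.5618 -0.1081  2.7756]
```

View pics/w2.png

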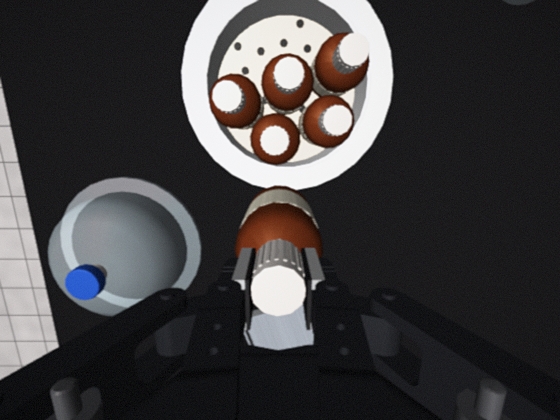

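The wrist view is clear. The four ring caps and the centre cap fit the 53 mm pattern, with the centre at (0.568,-0.209) and a base angle of 18.4°. The held cap, at pixel (276,283), is upright and within 1 mm of the TCP. I'll go above place A at (0.608,-0.244).

>>> {"method": "step_arm", "body": {
  "targets": [0.04,-0.008,0,0,0,-6,0.015,0.08,-0.016,0,0,0,-12,0.015,0.12,-0.026,0,0,0,-18.4,0.015,0.144,-0.0315,0,0,0,-18.4,0.015,0.144,-0.0315,0,0,0,-18.4,0.015,0.144,-0.0315,0,0,0,-18.4,0.015,0.144,-0.0315,0,0,0,-18.4,0.015,0.144,-0.0315,0,0,0,-18.4,0.015]
}}

```text
clock: 4.75
tcp_pos: [0.608, -0.2431, 0.3117]
tcp_rot: [0.811, -0.584, 0.0, -0.0]
force: [1.2, 0.9, -2.1]
finger_gap: 0.0226
```

Run:
```python
from h import *
s=sense();print(s['tcp_pos'],s['dq'].round(4),s['finger_gap'])
to(.608,-.243,.165,18.4)
caps('wrist',.177,'w3.png',c=(.566,-.21),r=.09)
caps('wrist',.325,r=.5,lo=.03,minpix=200)
caps('scene',.322,c=(.608,-.243),r=.04,minpix=10,lo=.02)
caps('side',.322,c=(.608,-.243),r=.04,minpix=10,lo=.02)
```

```text
[ 0.60802173 -0.24313278  0.31169891] [-0.0045  0.0018  0.0032 -0.      0.001   0.0018] 0.02258556972670716
shift [-0.0002  0.      0.1467] turn az 0.06844362491682432 cur jaw -161.53 tilt [ 5.e-04 -0.e+00 -1.e+00]
620 [363. 253.] top z 0.1782 mean [ 0.518  -0.2262  0.1773] circ [ 0.5172 -0.2259 12.3039]
3131 [277. 280.] top z 0.324 mean [ 0.608  -0.2444  0.3233] circ [ 0.6064 -0.2429 13.5209]
366 [242. 267.] top z 0.3324 mean [ 0.6243 -0.2477  0.3317] circ [ 0.6245 -0.2467  3.1366]
366 [314. 267.] top z 0.3323 mean [ 0.5966 -0.2571  0.3314] circ [ 0.5959 -0.2564  3.059 ]
25 [379. 181.] top z 0.323 mean [ 0.6082 -0.2533  0.3225] circ [ 0.6061 -0.2537 13.5747]
```

View pics/w3.png

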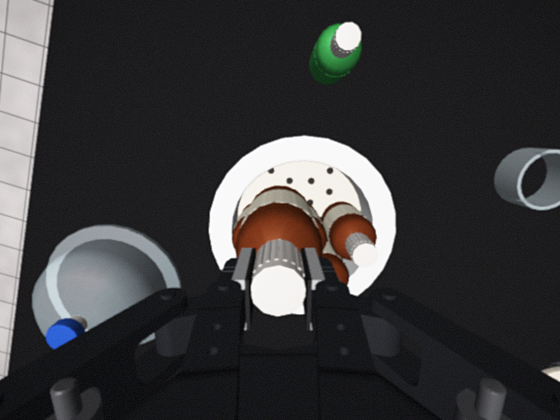

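The held bottle is centred over place A, and the neighbouring ring bottle (cap at 363,253) is clear. I'll go down in two stages.

>>> {"method": "step_arm", "body": {
  "targets": [0,0,0.02,0,0,0,0.015,0,0,0.045,0,0,0,0.015,0,0,0.07,0,0,0,0.015,0,0,0.095,0,0,0,0.015,0,0,0.12,0,0,0,0.015,0,0,0.135,0,0,0,0.015,0,0,0.142,0,0,0,0.015,0,0,0.142,0,0,0,0.015,0,0,0.142,0,0,0,0.015,0,0,0.142,0,0,0,0.015]
}}

```text
clock: 6.2
tcp_pos: [0.6084, -0.2441, 0.1703]
tcp_rot: [0.811, -0.585, 0.001, -0.0]
force: [-0.3, 0.5, -2.7]
finger_gap: 0.0221
```

Run:
```python
from h import *
s=sense();print(s['tcp_pos'],s['force'],s['wrist_torque'])
```

```text
[ 0.60840485 -0.24406819  0.17029023] [-0.28289246  0.50861076 -2.67314903] [ 0.00355359  0.03819152 -0.01299974]
```

>>> {"method": "step_arm", "body": {
  "targets": [0,0,0.001,0,0,0,0.015,0,0,0.002,0,0,0,0.015,0,0,0.003,0,0,0,0.015,0,0,0.004,0,0,0,0.015,0,0,0.005,0,0,0,0.015,0,0,0.005,0,0,0,0.015,0,0,0.005,0,0,0,0.015]
}}

```text
clock: 7.08
tcp_pos: [0.608, -0.2443, 0.1657]
tcp_rot: [0.811, -0.585, 0.001, 0.0]
force: [-3.5, -0.6, 4.3]
finger_gap: 0.0225
```

It's in contact at the expected height, so I'll release gently and rise.

>>> {"method": "step_arm", "body": {
  "targets": [0,0,0,0,0,0,0.024,0,0,0,0,0,0,0.028,0,0,0,0,0,0,0.033,0,0,0,0,0,0,0.036,0,0,-0.01,0,0,0,0.036,0,0,-0.03,0,0,0,0.036,0,0,-0.06,0,0,0,0.036,0,0,-0.1,0,0,0,0.06,0,0,-0.14,0,0,0,0.06,0,0,-0.14,0,0,0,0.06]
}}

```text
clock: 8.32
tcp_pos: [0.6095, -0.2446, 0.3098]
tcp_rot: [0.811, -0.585, 0.005, -0.002]
force: [0.2, 0.9, 0.4]
finger_gap: 0.0601
```

Run:
```python
from h import *
s=sense();print(s['tcp_pos'],s['qpos'].round(3))
caps('wrist',.177,'w4.png',c=(.566,-.21),r=.1)
caps('scene',.177,'s4.png',c=(.566,-.21),r=.1,minpix=20)
to(.540,.271,.25,78.4)
```

```text
[ 0.60950468 -0.24457865  0.30983361] [-1.350e-01  4.040e-01  1.890e-01  1.000e-03 -1.346e+00  4.560e-01]
610 [281. 208.] top z 0.1782 mean [ 0.6073 -0.245   0.1773] circ [ 0.6072 -0.2447 11.8102]
582 [252. 257.] top z 0.1782 mean [ 0.6178 -0.1925  0.1773] circ [ 0.6177 -0.1917 12.0282]
594 [309. 256.] top z 0.1781 mean [ 0.5684 -0.2094  0.1773] circ [ 0.5676 -0.2088 12.1312]
435 [368. 253.] top z 0.178 mean [ 0.5174 -0.2295  0.1773] circ [ 0.5178 -0.2265 11.7254]
560 [279. 300.] top z 0.1782 mean [ 0.5797 -0.1578  0.1773] circ [ 0.5796 -0.1572 12.0383]
454 [333. 301.] top z 0.1781 mean [ 0.5299 -0.1727  0.1773] circ [ 0.5287 -0.1733 12.2777]
82 [190. 203.] top z 0.1791 mean [ 0.5173 -0.2273  0.1778] circ [ 0.5174 -0.2274 11.9752]
84 [211. 204.] top z 0.1798 mean [ 0.5273 -0.175   0.1781] circ [ 0.527  -0.1754 12.4887]
83 [198. 219.] top z 0.1792 mean [ 0.5674 -0.2103  0.1776] circ [ 0.5661 -0.2094 12.3225]
89 [219. 220.] top z 0.1794 mean [ 0.5795 -0.1587  0.178 ] circ [ 0.5791 -0.158  12.0797]
95 [183. 235.] top z 0.1788 mean [ 0.6068 -0.2462  0.1774] circ [ 0.6067 -0.2462 12.5207]
92 [205. 236.] top z 0.1788 mean [ 0.617  -0.1932  0.1777] circ [ 0.6167 -0.1935 11.9298]
shift [-0.5099 -0.098   0.0551] turn az -60.003710482950396 cur jaw -161.6 tilt [ 1.3e-03  4.0e-04 -1.0e+00]
```

Bottle 1 stands at (0.6072,-0.2447), upright, 53.4 mm from the centre bottle. On to bottle 2, turning the jaws to the radial direction of place B on the way.

>>> {"method": "step_arm", "body": {
  "targets": [-0.051,-0.01,0,0,0,-6,0.06,-0.102,-0.02,0,0,0,-12,0.06,-0.153,-0.03,0,0,0,-18,0.06,-0.204,-0.039,0.01,0,0,-24,0.06,-0.255,-0.049,0.02,0,0,-30,0.06,-0.306,-0.059,0.03,0,0,-36,0.06,-0.357,-0.069,0.04,0,0,-42,0.06,-0.408,-0.078,0.05,0,0,-48,0.06,-0.459,-0.088,0.055,0,0,-54,0.06,-0.51,-0.098,0.055,0,0,-60,0.06,-0.51,-0.098,0.055,0,0,-60,0.06,-0.51,-0.098,0.055,0,0,-60,0.06]
}}

```text
clock: 9.93
tcp_pos: [0.5394, 0.2705, 0.2481]
tcp_rot: [0.995, -0.101, -0.001, 0.001]
force: [-0.4, -0.2, -0.3]
finger_gap: 0.0602
```

Run:
```python
from h import *
s=sense();print(s['tcp_pos'],s['qpos'].round(3))
o=caps('wrist',.125,'w5.png',c=(.54,.272),r=.06)
to(o[0][0],o[0][1],.1115,78.4)
```

```text
[0.53942155 0.27052833 0.24813015] [ 0.733  0.35  -0.046 -0.    -1.178  0.636]
662 [273. 210.] top z 0.1262 mean [0.5401 0.275  0.1253] circ [ 0.5398  0.275  11.9673]
shift [-0.0007 -0.0051  0.137 ] turn az -0.04982060584137571 cur jaw -101.65 tilt [-0.0015 -0.0012 -1.    ]
```

View pics/w5.png

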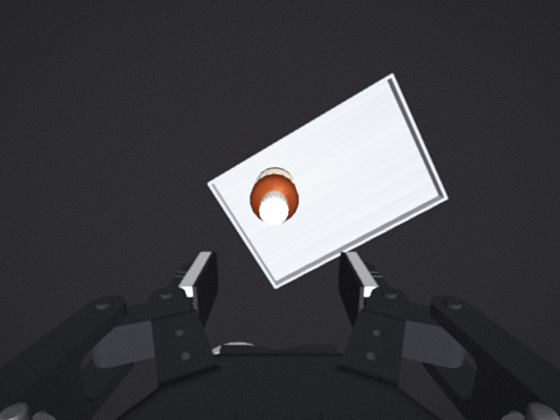

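The wrist view shows bottle 2 alone, with its cap at (273,210), which is (0.540,0.275). I'll grip it.

>>> {"method": "step_arm", "body": {
  "targets": [-0.001,-0.0045,0.05,0,0,0,0.06,-0.001,-0.0045,0.1,0,0,0,0.06,-0.001,-0.0045,0.135,0,0,0,0.06,-0.001,-0.0045,0.135,0,0,0,0.06,-0.001,-0.0045,0.135,0,0,0,0.06,-0.001,-0.0045,0.135,0,0,0,0.04,-0.001,-0.0045,0.135,0,0,0,0.02,-0.001,-0.0045,0.135,0,0,0,0.015,-0.001,-0.0045,0.135,0,0,0,0.015,-0.001,-0.0045,0.135,0,0,0,0.015],
  "force": 50
}}

```text
clock: 11.22
tcp_pos: [0.5406, 0.2756, 0.116]
tcp_rot: [0.995, -0.101, 0.001, -0.0]
force: [-0.8, -2.4, 6.4]
finger_gap: 0.0224
```

>>> {"method": "step_arm", "body": {
  "targets": [0,0,-0.03,0,0,0,0.015,0,0,-0.09,0,0,0,0.015,0,0,-0.15,0,0,0,0.015,0,0,-0.2,0,0,0,0.015,0,0,-0.2,0,0,0,0.015,0,0,-0.2,0,0,0,0.015,0,0,-0.2,0,0,0,0.015]
}}

```text
clock: 12.1
tcp_pos: [0.5391, 0.2751, 0.3119]
tcp_rot: [0.995, -0.101, -0.002, 0.001]
force: [-1.1, -0.8, -1.5]
finger_gap: 0.0227
```

Run:
```python
from h import *
s=sense();print(s['tcp_pos'],s['qpos'].round(3))
caps('wrist',.325,r=.5,lo=.03,minpix=300)
to(.557,-.261,.313,78.4)
```

```text
[0.53912129 0.27514277 0.3118967 ] [ 7.390e-01  3.180e-01  6.700e-02 -1.000e-03 -1.325e+00  6.300e-01]
3172 [278. 279.] top z 0.322 mean [0.5396 0.2756 0.3213] circ [ 0.5385  0.2756 12.4197]
451 [242. 267.] top z 0.3325 mean [0.5513 0.2879 0.3318] circ [0.5507 0.2885 3.2923]
439 [314. 267.] top z 0.3325 mean [0.5456 0.2595 0.3318] circ [0.545  0.2596 3.3276]
shift [1.252e-01 5.217e-01 3.000e-04] turn az -0.002162160940315516 cur jaw -101.6 tilt [-0.0034 -0.0024 -1.    ]
```

>>> {"method": "step_arm", "body": {
  "targets": [0.006,0.026,-0.01,0,0,0,0.015,0.018,0.075,-0.01,0,0,0,0.015,0.031,0.13,-0.01,0,0,0,0.015,0.044,0.185,-0.01,0,0,0,0.015,0.058,0.24,-0.01,0,0,0,0.015,0.071,0.295,-0.01,0,0,0,0.015,0.084,0.35,-0.01,0,0,0,0.015,0.097,0.405,-0.01,0,0,0,0.015,0.109,0.455,-0.01,0,0,0,0.015,0.118,0.495,-0.01,0,0,0,0.015,0.124,0.515,-0.01,0,0,0,0.015,0.125,0.522,-0.01,0,0,0,0.015]
}}

```text
clock: 13.65
tcp_pos: [0.5569, -0.2622, 0.3239]
tcp_rot: [0.995, -0.102, -0.0, -0.0]
force: [-0.0, 0.8, -2.5]
finger_gap: 0.0222
```

>>> {"method": "step_arm", "body": {
  "targets": [0,0,0,0,0,0,0.015,0,0,0,0,0,0,0.015,0,0,0,0,0,0,0.015,0,0,0,0,0,0,0.015]
}}

```text
clock: 14.15
tcp_pos: [0.5576, -0.2603, 0.3245]
tcp_rot: [0.995, -0.101, 0.0, -0.0]
force: [0.4, 0.1, -1.7]
finger_gap: 0.0223
```

Run:
```python
from h import *
s=sense();print(s['tcp_pos'],s['dq'].round(4))
caps('wrist',.332,r=.5,lo=.03,minpix=300)
caps('wrist',.177,'w6.png',c=(.566,-.21),r=.1)
to(.557,-.261,.168,78.4)
```

```text
[ 0.55755273 -0.26028984  0.32451022] [-0.0043  0.0031 -0.0007 -0.     -0.0003  0.0007]
3125 [278. 278.] top z 0.3346 mean [ 0.5579 -0.2599  0.3339] circ [ 0.5571 -0.2597 12.2721]
302 [314. 264.] top z 0.3416 mean [ 0.5644 -0.2769  0.3407] circ [ 0.5642 -0.2769  2.1456]
642 [191. 155.] top z 0.1782 mean [ 0.6175 -0.1921  0.1773] circ [ 0.6174 -0.1917 12.0469]
592 [250. 154.] top z 0.1782 mean [ 0.607  -0.2445  0.1774] circ [ 0.6069 -0.2443 11.9333]
611 [166. 203.] top z 0.1782 mean [ 0.5793 -0.1573  0.1773] circ [ 0.5791 -0.1566 12.0607]
573 [223. 203.] top z 0.1783 mean [ 0.568  -0.209   0.1773] circ [ 0.5677 -0.2087 11.8847]
560 [198. 249.] top z 0.1781 mean [ 0.528  -0.1736  0.1773] circ [ 0.5274 -0.173  12.1929]
shift [-0.0004  0.0005  0.1564] turn az 0.037423666036715986 cur jaw -101.56 tilt [ 1.e-04 -0.e+00 -1.e+00]
```

View pics/w6.png

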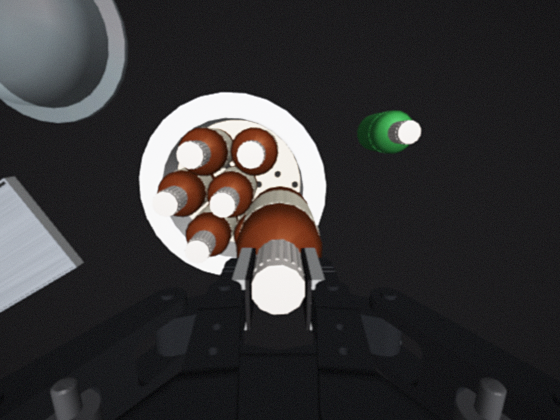

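All six standing caps are visible at their places, and the held bottle is over the gap, about 1 mm from the target. Going down in stages.

>>> {"method": "step_arm", "body": {
  "targets": [0,0.0005,0.02,0,0,0,0.015,0,0.0005,0.03,0,0,0,0.015,0,0.0005,0.04,0,0,0,0.015,0,0.0005,0.055,0,0,0,0.015,0,0.0005,0.07,0,0,0,0.015,0,0.0005,0.07,0,0,0,0.015,0,0.0005,0.07,0,0,0,0.015]
}}

```text
clock: 15.12
tcp_pos: [0.5576, -0.2617, 0.2547]
tcp_rot: [0.995, -0.101, 0.0, 0.0]
force: [-0.9, 0.3, -0.9]
finger_gap: 0.0221
```

Run:
```python
from h import *
s=sense();print(s['tcp_pos'],s['force'],s['wrist_torque'])
caps('wrist',.264,r=.5,lo=.03,minpix=300)
to(.557,-.261,.168,78.4)
```

```text
[ 0.55759681 -0.26167311  0.25467119] [-0.93089031  0.324791   -0.8746519 ] [0.00699251 0.02406842 0.00657926]
3023 [279. 279.] top z 0.2648 mean [ 0.5579 -0.2612  0.2641] circ [ 0.557  -0.2611 12.3345]
shift [-0.0009 -0.0005  0.087 ] turn az 0.007552063593209368 cur jaw -101.59 tilt [ 1.2e-03 -6.0e-04 -1.0e+00]
```

>>> {"method": "step_arm", "body": {
  "targets": [0,0,0.015,0,0,0,0.015,0,0,0.03,0,0,0,0.015,0,0,0.045,0,0,0,0.015,0,0,0.06,0,0,0,0.015,0,0,0.072,0,0,0,0.015,0,0,0.08,0,0,0,0.015,0,0,0.082,0,0,0,0.015,0,0,0.082,0,0,0,0.015,0,0,0.082,0,0,0,0.015]
}}

```text
clock: 16.3
tcp_pos: [0.5576, -0.2616, 0.173]
tcp_rot: [0.995, -0.101, 0.001, 0.0]
force: [-0.7, -0.3, -1.1]
finger_gap: 0.0223
```

>>> {"method": "step_arm", "body": {
  "targets": [0,0,0.001,0,0,0,0.015,0,0,0.002,0,0,0,0.015,0,0,0.003,0,0,0,0.015,0,0,0.004,0,0,0,0.015,0,0,0.004,0,0,0,0.015,0,0,0.004,0,0,0,0.015]
}}

```text
clock: 17.05
tcp_pos: [0.5573, -0.2615, 0.1683]
tcp_rot: [0.995, -0.101, -0.0, 0.0]
force: [0.1, -0.2, -1.8]
finger_gap: 0.0225
```

No contact yet, so I'll lower a little further.

>>> {"method": "step_arm", "body": {
  "targets": [0,0,0.0005,0,0,0,0.015,0,0,0.001,0,0,0,0.015,0,0,0.0015,0,0,0,0.015,0,0,0.0015,0,0,0,0.015,0,0,0.0015,0,0,0,0.015]
}}

```text
clock: 17.68
tcp_pos: [0.5577, -0.2618, 0.168]
tcp_rot: [0.995, -0.101, 0.001, 0.0]
force: [-1.4, 0.0, 5.6]
finger_gap: 0.0225
```

In contact at about 7 N and the right height. Releasing and rising.

>>> {"method": "step_arm", "body": {
  "targets": [0,0,0,0,0,0,0.024,0,0,0,0,0,0,0.027,0,0,0,0,0,0,0.03,0,0,0,0,0,0,0.033,0,0,-0.01,0,0,0,0.033,0,0,-0.03,0,0,0,0.033,0,0,-0.06,0,0,0,0.033,0,0,-0.1,0,0,0,0.033,0,0,-0.14,0,0,0,0.033,0,0,-0.16,0,0,0,0.033,0,0,-0.16,0,0,0,0.033,0,0,-0.16,0,0,0,0.033]
}}

```text
clock: 19.18
tcp_pos: [0.5568, -0.2612, 0.3257]
tcp_rot: [0.995, -0.101, -0.001, -0.0]
force: [-1.3, 0.3, -0.1]
finger_gap: 0.0331
```

Run:
```python
from h import *
s=sense();print(s['clock'],s['tcp_pos'],s['force'].round(1))
caps('wrist',.177,'w7.png',c=(.566,-.21),r=.1)
caps('scene',.177,'s7.png',c=(.566,-.21),r=.1,minpix=20)
```

```text
19.175 [ 0.55679849 -0.26118209  0.32572643] [-1.3  0.3 -0.1]
642 [190. 154.] top z 0.1783 mean [ 0.6175 -0.1921  0.1774] circ [ 0.6176 -0.1918 11.9022]
587 [249. 153.] top z 0.1784 mean [ 0.607  -0.2445  0.1774] circ [ 0.6068 -0.2444 11.7877]
604 [166. 201.] top z 0.1782 mean [ 0.5793 -0.1573  0.1773] circ [ 0.5789 -0.1567 12.1205]
567 [222. 202.] top z 0.1782 mean [ 0.568  -0.2089  0.1774] circ [ 0.5677 -0.2086 11.9419]
553 [279. 202.] top z 0.1782 mean [ 0.5571 -0.2617  0.1773] circ [ 0.5569 -0.2617 11.8527]
554 [197. 248.] top z 0.1781 mean [ 0.5279 -0.1736  0.1773] circ [ 0.5276 -0.1733 11.8855]
482 [252. 247.] top z 0.1781 mean [ 0.5178 -0.2269  0.1773] circ [ 0.5172 -0.2258 12.034 ]
82 [190. 203.] top z 0.1792 mean [ 0.5168 -0.2273  0.1777] circ [ 0.5155 -0.2263 12.4376]
84 [211. 204.] top z 0.1789 mean [ 0.5267 -0.1748  0.1776] circ [ 0.5272 -0.1756 12.7527]
89 [176. 219.] top z 0.1791 mean [ 0.5561 -0.2634  0.1776] circ [ 0.5557 -0.2638 12.205 ]
84 [197. 219.] top z 0.1793 mean [ 0.5677 -0.21    0.1779] circ [ 0.567  -0.2097 11.5326]
85 [219. 220.] top z 0.1793 mean [ 0.5791 -0.1585  0.178 ] circ [ 0.5791 -0.1585 12.1718]
94 [183. 235.] top z 0.1788 mean [ 0.6069 -0.2456  0.1776] circ [ 0.6067 -0.2461 12.0422]
90 [205. 236.] top z 0.1789 mean [ 0.6168 -0.1931  0.1775] circ [ 0.6167 -0.1936 11.9684]
```

View pics/w7.png

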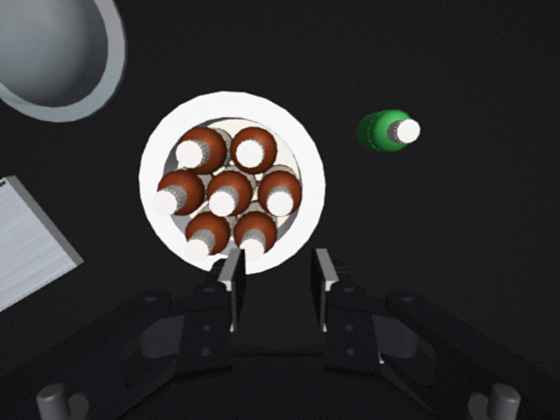

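View pics/s7.png

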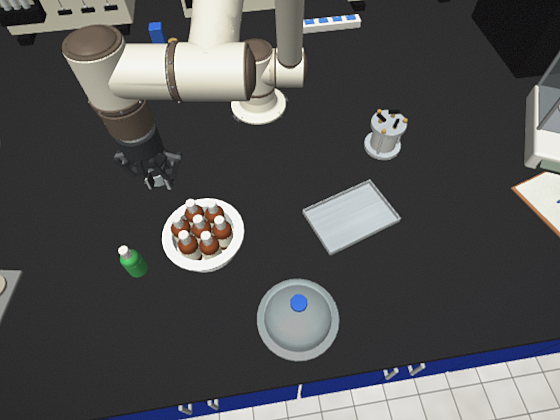

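The wrist view shows seven caps, six around one, with the new ones at (249,153) and (279,202). All tops are at the same height. The scene view shows the tray empty, the lid and cell unmoved, and the gripper clear.

```bash
python3 -c "
from rig import *
print(job_done())"
```

```text
the job is handed in; nothing more can be done
None
```

I loaded both amber bottles into the desiccator's two empty places and handed the job in at about 19 s, well under the 58 s limit. The judge reports no verdict.

- **Placing:** I held each bottle by its cap, lowered it until it pressed on the plate with about 7 N, then released it.
- **Final check:** The wrist and scene cameras both show seven caps, six around one. All cap tops are within 0.3 mm of the same height in the wrist view, so all seven stand upright on the plate. The two new bottles are about 53 and 54 mm from the centre bottle, against 53 mm asked.
- **Bystanders:** The tray is empty, and the lid, the steel cell and the green bottle are where they were. The acrylic ring was out of sight behind the arm in the last scene picture. The arm never went near it, but I did not see it again at the end.
- **Disagreement:** The scene and wrist cameras differ by up to about 2 mm, which is their stated calibration. I relied on the wrist camera.

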